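Line up intake runner tubes by height on the alignment strip

TASK

Line up the four flanged runner tubes on the four cork pads of the steel strip in order of height, one upright and centred on each pad: the shortest on the pad at the V-block's end of the strip, each next one taller, the tallest at the oil bottle's end. Do not knock any tube over, and leave the V-block and the oil bottle standing where they are.

Things in the scene. Friction and masses are not known exactly. Their poses are not given: they have to be found in the camera images.
- tube_a: The shortest of the four loose flanged runner tubes, bare aluminium, standing upright, 55 mm tall overall. All four are alike but for height: a round foot flange 64 mm across and 6 mm thick, above it a straight round tube 40 mm outside, 32 mm inside, open at the top. Mass about 132 g. Origin: centre of the flange's underside; z up along the tube.
- tube_b: The second shortest of the four loose flanged runner tubes, bare aluminium, standing upright, 80 mm tall overall. All four are alike but for height: a round foot flange 64 mm across and 6 mm thick, above it a straight round tube 40 mm outside, 32 mm inside, open at the top. Mass about 164 g. Origin: centre of the flange's underside; z up along the tube.
- tube_c: The second tallest of the four loose flanged runner tubes, bare aluminium, standing upright, 105 mm tall overall. All four are alike but for height: a round foot flange 64 mm across and 6 mm thick, above it a straight round tube 40 mm outside, 32 mm inside, open at the top. Mass about 196 g. Origin: centre of the flange's underside; z up along the tube.
- tube_d: The tallest of the four loose flanged runner tubes, bare aluminium, standing upright, 130 mm tall overall. All four are alike but for height: a round foot flange 64 mm across and 6 mm thick, above it a straight round tube 40 mm outside, 32 mm inside, open at the top. Mass about 229 g. Origin: centre of the flange's underside; z up along the tube.
- pad_1: Tan cork pad 1 of 4, a disc 72 mm across fixed on the bright steel alignment strip (360 x 80 x 10 mm, lying across in front of the robot). Pads 1 to 4 stand in a straight row 85 mm apart, 1 at the robot's right (-y) end, 4 at its left (+y) end. Origin: centre of the pad's top face, 13 mm above the bench; y runs along the row towards pad 4, x across it, z up.
- pad_2: Tan cork pad 2 of 4, a disc 72 mm across fixed on the bright steel alignment strip (360 x 80 x 10 mm, lying across in front of the robot). Pads 1 to 4 stand in a straight row 85 mm apart, 1 at the robot's right (-y) end, 4 at its left (+y) end. Origin: centre of the pad's top face, 13 mm above the bench; y runs along the row towards pad 4, x across it, z up.
- pad_3: Tan cork pad 3 of 4, a disc 72 mm across fixed on the bright steel alignment strip (360 x 80 x 10 mm, lying across in front of the robot). Pads 1 to 4 stand in a straight row 85 mm apart, 1 at the robot's right (-y) end, 4 at its left (+y) end. Origin: centre of the pad's top face, 13 mm above the bench; y runs along the row towards pad 4, x across it, z up.
- pad_4: Tan cork pad 4 of 4, a disc 72 mm across fixed on the bright steel alignment strip (360 x 80 x 10 mm, lying across in front of the robot). Pads 1 to 4 stand in a straight row 85 mm apart, 1 at the robot's right (-y) end, 4 at its left (+y) end. Origin: centre of the pad's top face, 13 mm above the bench; y runs along the row towards pad 4, x across it, z up.
- vblock: Loose dark steel V-block, 45 x 45 x 42 mm, 0.55 kg, V groove on top, standing on the bench just beyond one end of the strip, about 88 mm from the nearest pad's centre: either the pad 1 end or the pad 4 end. Origin: centre of its underside.
- oil: Loose red oil bottle with a black cap, 48 mm across and 120 mm tall, about 0.2 kg, standing on the bench just beyond the other end of the strip, about 88 mm from that end's pad. Origin: centre of its underside.
There are look-alikes about, which are no part of the job. What is shaped like the tube_c but yellow is not meant. What is shaped like the tube_a but pink is not meant.

How it is judged:
By the outcome, as a careful person would: the job done as asked, in the order asked, and still so for the second after the job is handed in, with the robot touching nothing.
It also fails if it takes over 96 s, if anything falls off the work surface, if the arm or the gripper's body presses on something with over 40 N, if the wrist force passes 120 N, or if a joint passes its speed limit or range.

ROBOT

A 7-joint arm with a two-finger parallel gripper is mounted at the origin on the work surface. World frame = base frame: x ahead of the robot, y to its left, z up, the work surface at z = 0. Lengths are in mm, angles in rad, forces in N, time in s.
With the tool pointing down it reaches from about 400 to 750 mm from the base axis. Payload 19.5 kg.
Tool frame: the origin (TCP) lies midway between the tips of the shut fingers; the grasp point (between the pads) lies 19 mm behind it; z points along the fingers, y is the line along which they close (so a half turn about z gives the same grasp; the last joint's range is limited). The gripper opens to 85 mm and grips with 20 to 120 N. Pads are 22 mm wide; open, the fingers measure 114 mm over their backs; the gripper's body (76 mm by 85 mm) begins 54 mm behind the grasp point. The pads swing forward as they close: fully open they stand 13 mm farther back than shut.
Start: joints at [-1.222, 0.707, -0.028, 1.485, 0.022, 0.951, -0.075], TCP at [219.019, 531.625, 231.268] pointing down, gripper open.
Joint ranges: [-2.71, 2.71], [-0.32, 2.16], [-1.57, 1.52], [0, 2.45], [-1.46, 4.6], [0, 2.02], [-2.83, 2.83]. Speed limits (rad/s): [1.89, 1.89, 2.57, 2.57, 3.01, 3.01, 3.01].

INTERFACE

Orientations are given as a unit quaternion [w, x, y, z].
In Python, from rig import status, viewer, manip gives the robot as it stands. The module is installed in compiled form; this text tells all that it offers.
- The arm moves only by the tool apply_moves, never from a script. Its argument "increments" is a list of rows, each a list of 4 numbers: the shift along the tool's x, y, z in mm, then the turn about the tool's z in units of 6 degrees (1.0 is 6 degrees). In form: [[tx, ty, tz, turn], ...]. A call has exactly 5 rows; each row is the pose to reach, as a shift and turn from the pose commanded when the call began, along the tool's axes at that moment; what a row does not reach only later rows make up. A row lasts 1/12 s, in which the tool goes at most 41.7 mm and 7.16 degrees, less where a joint would pass 70% of its speed; a pose out of reach is approached as far as the arm can. A call with a gripper value outside its range is refused whole. "hand" is the opening, from 0 (shut) to 1 (fully open), set as the call begins (left out, the last holds). The fingers move at their own pace and stop on an object; "grip_force" is the grip in N (left out, the last holds). Time passes only in rows, so rows that repeat a pose let the fingers close, or fill a call up. It gives the time, the measured TCP pose, the force, the opening and the grip force at its end, in the units of the state.
- status.read_state(): the state, without advancing time (a new reading comes with each control period).
- viewer.camera(name): name is "scene" or "top" or "wrist"; returns the picture (384x512x3 uint8, red, green, blue); there is no depth.
- viewer.camera_info(name): a dict with "vertical_fov" (degrees; the focal length in pixels is half the picture's height over the tangent of half this angle, whatever the lens; pixels are square), "cx", "cy" (the principal point, pixels), "k1" (the pictures are not rectified: a ray, as slopes to the right and down, at radius r is drawn at 1 + k1 r^2 times it, then the intrinsics apply), "R" (3x3) and "t" (3): a world point X has camera coordinates R X + t; the wrist camera has in their place "tool_from_camera" (4x4, takes a point from camera to tool coordinates, whose origin is the TCP and whose axes are the flange's). Camera axes: x right, y down, z forward; pixel columns grow to the right and rows downward; lengths in mm; the calibration is good to about 2 mm. A picture is of the moment at which its call begins: read the wrist's pose just before it. camera_info takes no time and is no camera call.
- manip.hand_in(): hands the job in; it is judged then, once.
The state is a dict: "clock": time; "joints": joint angles; "dq": joint speeds; "tau": joint torques, N m; "eef_pos": TCP position; "orientation": TCP orientation; "wrist_force": force on the tool from outside, world axes, zero at the start; "torque": the same for the moment, N m; "grip_width": opening from 0.0 (shut) to 1.0 (fully open); "grasp_force": force on a finger pad.
Only numpy, scipy, OpenCV 4.12 (cv2) and the standard library are available. Lean on these libraries where they do the work, as an engineer would, in place of code of your own. Each camera call takes 0.05 s, during which the arm holds its last target. There are 200 camera calls.

## Working session

There is one attempt and no reset: what is moved stays moved. The work goes in short steps, Python scripts to look and compute and a tool call to move; the robot and the scene stay as the last step left them, time stands still between calls to the robot, and variables do not carry over. Pictures are saved under pics/ and viewed, at most 14 in all, crops included, and the job is handed in when it is done.

Besides the shell and the picture viewer there is one more tool, called after "Request:" in YAML: its name, and indented under it one key for each argument. apply_moves: Moves the arm, as the interface text tells. Its arguments: {"type":"object","properties":{"increments":{"type":"array","items":{"type":"array","items":{"type":"number"}}},"hand":{"type":"number"},"grip_force":{"type":"number"}},"required":["increments"]}

```bash
mkdir -p pics; python3 - <<'E'
from rig import status, viewer
import cv2
s=status.read_state();print(s)
for n in("scene","top"):
    cv2.imwrite(f"pics/{n}0.png",viewer.camera(n)[:,:,::-1])
for n in("scene","top","wrist"):print(viewer.camera_info(n))
E
```

```text
{'clock': 0.0, 'joints': array([-1.22172126,  0.70709558, -0.02763767,  1.48495471,  0.0219928 ,
        0.95088256, -0.07553177]), 'dq': array([ 0.00019994,  0.00197768,  0.00016596,  0.00019314, -0.00042928,
       -0.00027661, -0.00030854]), 'tau': array([-2.36807318e-04, -8.83241916e+01,  1.23445921e+00, -2.36170703e+01,
        1.67639303e-02,  6.53029580e-03, -4.68657902e-05]), 'eef_pos': array([218.91796478, 531.43659285, 230.84195256]), 'orientation': array([-9.47560667e-05,  1.94156945e-01,  9.80970342e-01, -5.10464874e-04]), 'wrist_force': array([-0.92852351,  0.00685726,  0.52105652]), 'torque': array([-0.01007579, -0.00681363,  0.02944853]), 'grasp_force': 0.0, 'grip_width': 0.9972455428545545}
{'vertical_fov': 51.183341284526634, 'cx': 254.6334797420357, 'cy': 191.7110225921885, 'k1': -0.004360938724882857, 'R': array([[ 2.68217774e-01,  9.63358306e-01, -2.59588341e-05],
       [ 5.27852798e-01, -1.46987073e-01, -8.36520307e-01],
       [-8.05872601e-01,  2.24355912e-01, -5.47935923e-01]]), 't': array([-143.44659811, -233.38349476, 1217.84907616])}
{'vertical_fov': 50.96018831955746, 'cx': 251.60819703001684, 'cy': 186.19403863359733, 'k1': 0.03749115620764697, 'R': array([[-5.22183167e-03, -9.99559329e-01,  2.92212334e-02],
       [-9.86510181e-01,  3.68050951e-04, -1.63699502e-01],
       [ 1.63616609e-01, -2.96818555e-02, -9.86077377e-01]]), 't': array([  3.78564834, 527.70891976, 948.01469215])}
{'vertical_fov': 68.30029029374974, 'cx': 255.88849103950767, 'cy': 192.21730381423893, 'k1': -0.03488127697489609, 'tool_from_camera': array([[-2.60876562e-04, -9.51632285e-01, -3.07239199e-01,
         7.87579710e+01],
       [ 9.99999965e-01, -2.38810442e-04, -1.09415814e-04,
         3.01193997e-01],
       [ 3.07516919e-05, -3.07239217e-01,  9.51632315e-01,
        -1.43798796e+02],
       [ 0.00000000e+00,  0.00000000e+00,  0.00000000e+00,
         1.00000000e+00]])}
```

View pics/scene0.png

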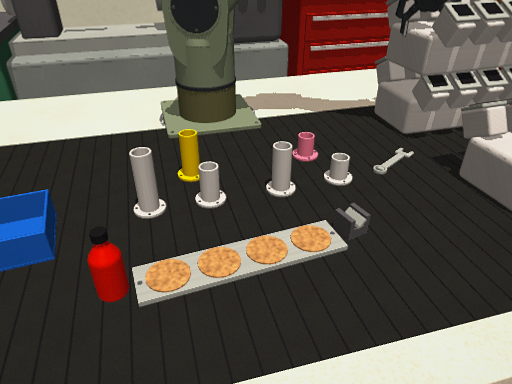

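View pics/top0.png

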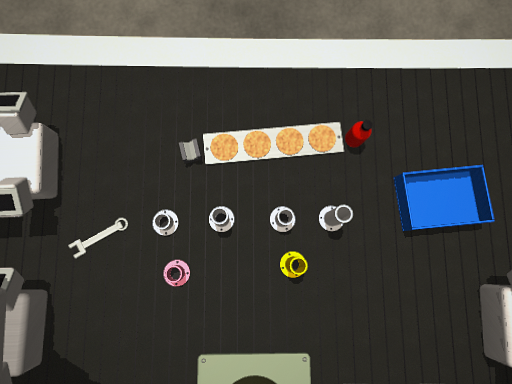

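The scene view looks back at the robot, so its right is +y. The top view's right is -y. That puts the V-block at the pad 4 (+y) end and the oil at the pad 1 end, so a→4, b→3, c→2, d→1.

Candidates, by top-view pixel:
- **Bare aluminium:** (165,222), (221,219), (283,218) and (335,217). By their heights in the scene view these are a, c, b and d.
- **Decoys:** pink (177,273) and yellow (294,265).

Next I'll measure positions.

```bash
cat > h.py <<'E'
import numpy as np, cv2
from scipy.optimize import least_squares
from rig import status, viewer
def rays(info,px):
    f=192/np.tan(np.radians(info["vertical_fov"])/2)
    d=(np.asarray(px,float).reshape(-1,2)-[info["cx"],info["cy"]])/f
    r=np.linalg.norm(d,axis=1); u=r.copy()
    for _ in range(10): u=r/(1+info["k1"]*u*u)
    d=d*(u/np.maximum(r,1e-9))[:,None]
    return np.c_[d,np.ones(len(d))]
def pose(name):   # camera-to-world R, centre, info
    i=viewer.camera_info(name)
    if name!="wrist":
        R=np.array(i["R"]).T; return R,-R@np.array(i["t"]),i
    from scipy.spatial.transform import Rotation
    s=status.read_state(); q=s["orientation"]
    Rt=Rotation.from_quat(np.r_[q[1:],q[0]]).as_matrix(); T=np.array(i["tool_from_camera"])
    return Rt@T[:3,:3],s["eef_pos"]+Rt@T[:3,3],i
def plane(P,px,z):
    R,c,i=P; d=rays(i,px)@R.T
    return (c+d*((z-c[2])/d[:,2])[:,None])[:,:2]
def fitc(p,r,c0):  # robust circle of known radius
    return least_squares(lambda c:np.hypot(*(p-c).T)-r,c0,loss="soft_l1",f_scale=1.0).x
E
python3 - <<'E'
from h import *
P={n:pose(n) for n in("top","scene")}; I={n:viewer.camera(n) for n in P}
for n in P:
    hsv=cv2.cvtColor(I[n],cv2.COLOR_RGB2HSV)
    m=cv2.inRange(hsv,(5,60,120),(20,255,255)); m=cv2.morphologyEx(m,cv2.MORPH_CLOSE,np.ones((5,5)))
    pads=[]
    for c in cv2.findContours(m,0,cv2.CHAIN_APPROX_NONE)[0]:
        if cv2.contourArea(c)<300: continue
        p=plane(P[n],c,13); q=fitc(p,36,p.mean(0)); pads.append(q)
        print(n,"pad",q.round(1),"rms",np.std(np.hypot(*(p-q).T)).round(1))
    m=cv2.inRange(hsv,(0,0,95),(180,45,255))
    for c in cv2.findContours(m,cv2.RETR_EXTERNAL,cv2.CHAIN_APPROX_NONE)[0]:
        x,y,w,h=cv2.boundingRect(c)
        if not(300<cv2.contourArea(c)<3000): continue
        p=plane(P[n],c,6)
        if not(250<p[:,0].mean()<600 and abs(p[:,1].mean())<300):continue
        # start: bottom of blob for scene
        k=plane(P[n],[[x+w/2,y+h-w*0.35]],6)[0] if n=="scene" else p.mean(0)
        print(n,"blob",(x,y,w,h),"flange",fitc(p[np.abs(np.hypot(*(p-k).T)-32)<12],32,k).round(1))
E
```

```text
top pad [635.8  72.1] rms 1.0
top pad [644.1 -12.4] rms 0.8
top pad [651.9 -97. ] rms 0.7
top pad [ 660.  -181.6] rms 0.9
top blob (152, 209, 27, 27) flange [443.4 218.2]
top blob (270, 206, 26, 26) flange [451.  -75.6]
top blob (209, 206, 26, 26) flange [451.5  78.1]
top blob (319, 204, 34, 27) flange [ 453.9 -202.5]
scene pad [ 661.7 -178.8] rms 0.6
scene pad [653.8 -94.5] rms 0.7
scene pad [645.5 -10. ] rms 0.8
scene pad [637.6  74.5] rms 0.8
scene blob (195, 161, 31, 47) flange [454.7 -73.2]
scene blob (324, 153, 29, 32) flange [447.7 219.4]
scene blob (129, 147, 37, 71) flange [ 456.3 -197. ]
scene blob (266, 141, 30, 56) flange [455.5  80.2]
```

Request:
apply_moves:
  increments:
    - [-32.5,-19.7,0,1.1]
    - [-65,-39.4,0,2.2]
    - [-97.5,-59.1,0,3.3]
    - [-130,-78.8,0,4.4]
    - [-162.5,-98.5,0,5.5]
  hand: 1

```text
clock: 0.62
eef_pos: [332.4, 377.0, 231.3]
orientation: [0.0, 0.467, 0.884, -0.0]
wrist_force: [1.3, 0.9, 0.5]
grip_width: 0.999
grasp_force: 0.0
```

Request:
apply_moves:
  increments:
    - [-38,1.2,0,1.1]
    - [-76,2.4,0,2.2]
    - [-114,3.6,0,3.3]
    - [-152,4.8,0,4.4]
    - [-190,6,0,5.5]

```text
clock: 1.03
eef_pos: [445.3, 224.1, 231.4]
orientation: [-0.0, 0.699, 0.715, 0.0]
wrist_force: [0.5, 1.1, 0.1]
grip_width: 1.001
grasp_force: 0.0
```

Request:
apply_moves:
  increments:
    - [-38,0,0,0.27]
    - [-76,0,0,0.27]
    - [-114,0,0,0.27]
    - [-152,0,0,0.27]
    - [-190,0,0,0.27]

```text
clock: 1.45
eef_pos: [449.6, 34.1, 231.3]
orientation: [0.0, 0.707, 0.707, -0.0]
wrist_force: [1.1, -0.4, 0.4]
grip_width: 0.996
grasp_force: 0.0
```

Request:
apply_moves:
  increments:
    - [-40,1,0,0]
    - [-80,2,0,0]
    - [-120,3,0,0]
    - [-160,4,0,0]
    - [-200,5,0,0]

```text
clock: 1.87
eef_pos: [454.5, -166.3, 231.4]
orientation: [0.0, 0.707, 0.707, 0.0]
wrist_force: [1.0, 0.7, -0.5]
grip_width: 0.995
grasp_force: 0.0
```

Request:
apply_moves:
  increments:
    - [-34,0,0,0]
    - [-34,0,0,0]
    - [-34,0,0,0]
    - [-34,0,0,0]
    - [-34,0,0,0]

```text
clock: 2.28
eef_pos: [455.1, -197.2, 231.3]
orientation: [-0.0, 0.707, 0.708, 0.0]
wrist_force: [0.3, 0.4, -0.5]
grip_width: 0.999
grasp_force: 0.0
```

```bash
python3 - <<'E'
from h import *
P=pose("wrist"); im=viewer.camera("wrist"); cv2.imwrite("pics/w1.png",im[:,:,::-1]); print(status.read_state()["eef_pos"],P[1])
E
```

```text
[ 455.11303936 -197.1707862   231.35539989] [ 454.99535169 -118.25453246  375.13242558]
```

View pics/w1.png

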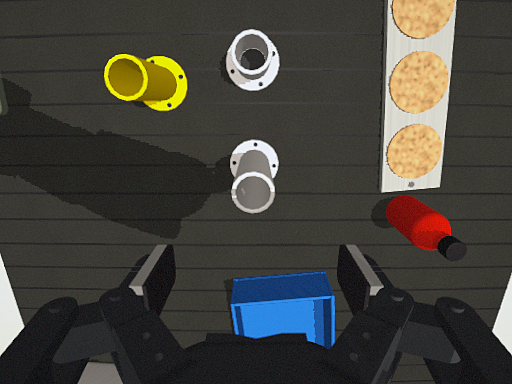

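The wrist view shows d with its rim at (253,192) and flange at (254,160). b is at (252,60), yellow at (150,80) and the oil at (425,225). d is clearly the tallest bare tube. I'll refine d's position from the rim and flange.

```bash
cat >> h.py <<'E'
def wr(guess,H,zb=0,show=None):
    """tube centre from wrist: silhouette points on the flange plane (r 32) and rim plane (r 20)"""
    P=pose("wrist"); im=viewer.camera("wrist")
    if show: cv2.imwrite(show,im[:,:,::-1])
    m=cv2.inRange(cv2.cvtColor(im,cv2.COLOR_RGB2HSV),(0,0,105),(180,50,255)); out={}
    px=np.vstack([c.reshape(-1,2) for c in cv2.findContours(m,cv2.RETR_LIST,cv2.CHAIN_APPROX_NONE)[0] if len(c)>15])
    for k,z,r in(("flange",zb+6,32),("rim",zb+H,20)):
        p=plane(P,px,z); c=np.array(guess,float)
        for w in(8,5,3): 
            s=p[np.abs(np.hypot(*(p-c).T)-r)<w]; c=fitc(s,r,c)
        print(k,c.round(1),len(s),"tcp",status.read_state()["eef_pos"].round(1))
def wpads():
    P=pose("wrist"); im=viewer.camera("wrist")
    m=cv2.inRange(cv2.cvtColor(im,cv2.COLOR_RGB2HSV),(5,60,120),(20,255,255)); m=cv2.morphologyEx(m,cv2.MORPH_CLOSE,np.ones((5,5)))
    for c in cv2.findContours(m,0,cv2.CHAIN_APPROX_NONE)[0]:
        if cv2.contourArea(c)<800: continue
        p=plane(P,c,13); q=fitc(p,36,p.mean(0)); print("pad",q.round(1),"rms",np.std(np.hypot(*(p-q).T)).round(1))
E
python3 -c "
from h import *
wr((455,-200),130); wr((452,-75),80); wpads()"
```

```text
flange [ 452.4 -197.5] 111 tcp [ 455.1 -197.3  231.4]
rim [ 452.3 -196.8] 91 tcp [ 455.1 -197.3  231.4]
flange [450.7 -73. ] 166 tcp [ 455.1 -197.4  231.4]
rim [448.4 -74.1] 136 tcp [ 455.1 -197.4  231.4]
pad [ 660.7 -179.4] rms 0.4
pad [652.6 -94.7] rms 0.4
pad [644.7  -9.4] rms 10.5
```

Request:
apply_moves:
  increments:
    - [0,-2.7,30,0]
    - [0,-2.7,65,0]
    - [0,-2.7,100,0]
    - [0,-2.7,130,0]
    - [0,-2.7,150,0]

```text
clock: 2.9
eef_pos: [451.5, -197.6, 78.9]
orientation: [-0.001, 0.707, 0.707, -0.0]
wrist_force: [0.4, -0.5, -0.1]
grip_width: 0.998
grasp_force: 0.0
```

Request:
apply_moves:
  increments:
    - [0,0,0,0]
    - [0,0,0,0]
    - [0,0,0,0]
    - [0,0,0,0]
    - [0,0,0,0]
  hand: 0
  grip_force: 50

```text
clock: 3.32
eef_pos: [452.7, -198.5, 82.9]
orientation: [0.001, 0.707, 0.707, 0.0]
wrist_force: [-3.2, 0.1, 9.0]
grip_width: 0.453
grasp_force: 49.1
```

Request:
apply_moves:
  increments:
    - [0,0,0,0]
    - [0,0,0,0]
    - [0,0,0,0]
    - [0,0,0,0]
    - [0,0,0,0]

```text
clock: 3.73
eef_pos: [452.7, -198.5, 82.9]
orientation: [0.001, 0.707, 0.707, 0.0]
wrist_force: [-2.7, 0.7, 9.9]
grip_width: 0.454
grasp_force: 49.1
```

Request:
apply_moves:
  increments:
    - [0,0,-15,0]
    - [0,0,-35,0]
    - [0,0,-45,0]
    - [3,30,-45,0]
    - [6,65,-45,0]

```text
clock: 4.15
eef_pos: [517.5, -192.8, 128.8]
orientation: [0.001, 0.708, 0.706, 0.0]
wrist_force: [0.3, -1.2, -2.0]
grip_width: 0.451
grasp_force: 51.2
```

Request:
apply_moves:
  increments:
    - [3,35,0,0]
    - [6,70,0,0]
    - [9,105,0,0]
    - [11.8,130,0,0]
    - [11.8,143,0,0]

```text
clock: 4.57
eef_pos: [662.7, -178.9, 127.4]
orientation: [0.001, 0.706, 0.708, 0.001]
wrist_force: [-1.0, 0.6, -3.1]
grip_width: 0.454
grasp_force: 51.3
```

Request:
apply_moves:
  increments:
    - [0,0,0,0]
    - [0,0,0,0]
    - [0,0,8,0]
    - [0,0,18,0]
    - [0,0,24,0]

```text
clock: 4.98
eef_pos: [659.4, -180.5, 101.2]
orientation: [-0.0, 0.707, 0.707, -0.0]
wrist_force: [0.4, -0.2, -2.4]
grip_width: 0.452
grasp_force: 51.4
```

```bash
python3 -c "
from h import *
import time
s=status.read_state(); print(s['eef_pos'],s['wrist_force'])
wr((661,-180),130,21,'pics/w2.png'); wpads()"
```

```text
[ 659.37433292 -180.50536974  101.18080954] [ 0.41171023 -0.21646455 -2.37917818]
flange [ 658.2 -179.4] 239 tcp [ 659.  -180.3  100.1]
rim [ 659.3 -175.2] 534 tcp [ 659.  -180.3  100.1]
pad [652.2 -94.6] rms 0.3
pad [644.  -67.2] rms 6.7
```

View pics/w2.png

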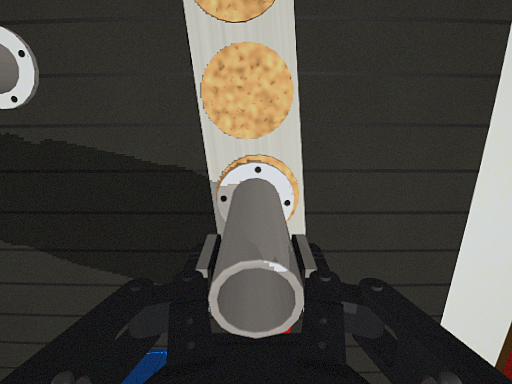

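The held tube d is at about (258,200), hanging just above pad 1 (rim seen at (250,160)). It is about 2 mm short in x, so I'll correct that, lower and release.

Request:
apply_moves:
  increments:
    - [0,1.9,0,0]
    - [0,1.9,1,0]
    - [0,1.9,2,0]
    - [0,1.9,3,0]
    - [0,1.9,4,0]

```text
clock: 5.5
eef_pos: [662.1, -180.5, 98.4]
orientation: [0.0, 0.707, 0.707, 0.0]
wrist_force: [0.0, -0.1, -1.6]
grip_width: 0.453
grasp_force: 51.4
```

Request:
apply_moves:
  increments:
    - [0,0,0,0]
    - [0,0,0,0]
    - [0,0,0,0]
    - [0,0,0,0]
    - [0,0,0,0]

```text
clock: 5.92
eef_pos: [662.1, -180.5, 98.3]
orientation: [0.0, 0.707, 0.707, -0.0]
wrist_force: [1.5, 0.4, -2.4]
grip_width: 0.453
grasp_force: 51.4
```

Request:
apply_moves:
  increments:
    - [0,-1.2,0,0]
    - [0,-1.2,0.5,0]
    - [0,-1.2,1,0]
    - [0,-1.2,1.7,0]
    - [0,-1.2,2.3,0]

```text
clock: 6.33
eef_pos: [660.9, -180.5, 96.0]
orientation: [0.0, 0.707, 0.707, -0.0]
wrist_force: [-3.0, 0.4, 12.0]
grip_width: 0.451
grasp_force: 52.5
```

Request:
apply_moves:
  increments:
    - [0,0,0,0]
    - [0,0,0,0]
    - [0,0,0,0]
    - [0,0,0,0]
    - [0,0,0,0]

```text
clock: 6.75
eef_pos: [660.9, -180.5, 96.1]
orientation: [0.0, 0.707, 0.707, -0.0]
wrist_force: [-2.2, 0.2, 2.3]
grip_width: 0.452
grasp_force: 51.6
```

Contact. Release, then retreat straight up.

Request:
apply_moves:
  increments:
    - [0,0,0,0]
    - [0,0,0,0]
    - [0,0,0,0]
    - [0,0,0,0]
    - [0,0,0,0]
  hand: 1

```text
clock: 7.17
eef_pos: [660.9, -180.5, 96.0]
orientation: [0.0, 0.707, 0.707, -0.0]
wrist_force: [-0.0, 0.6, 0.4]
grip_width: 0.998
grasp_force: 0.0
```

Request:
apply_moves:
  increments:
    - [0,0,-15,0]
    - [0,0,-50,0]
    - [0,0,-90,0]
    - [0,0,-120,0]
    - [0,0,-135,0]

```text
clock: 7.58
eef_pos: [661.7, -180.9, 235.3]
orientation: [0.002, 0.707, 0.707, 0.001]
wrist_force: [-0.0, 0.1, 0.3]
grip_width: 0.999
grasp_force: 0.0
```

Request:
apply_moves:
  increments:
    - [0,0,0,0]
    - [30,-30,0,0]
    - [60,-60,0,0]
    - [80,-80,0,0]
    - [80,-80,0,0]

```text
clock: 8.0
eef_pos: [575.2, -95.1, 230.0]
orientation: [-0.004, 0.706, 0.708, -0.001]
wrist_force: [1.6, 0.1, 1.9]
grip_width: 0.997
grasp_force: 0.0
```

```bash
python3 -c "
from h import *
wr((661,-180),130,13,'pics/w3.png'); wr((452,-75),80); wpads()"
```

```text
flange [ 661. -180.] 127 tcp [578.6 -97.7 230.9]
rim [ 661.2 -179.2] 57 tcp [578.6 -97.7 230.9]
flange [450.1 -73.4] 131 tcp [580.5 -99.5 231.1]
rim [452.4 -72.8] 121 tcp [580.5 -99.5 231.1]
pad [652.5 -94.8] rms 0.4
pad [644.4 -10.2] rms 0.4
pad [636.3  73.9] rms 6.8
```

View pics/w3.png

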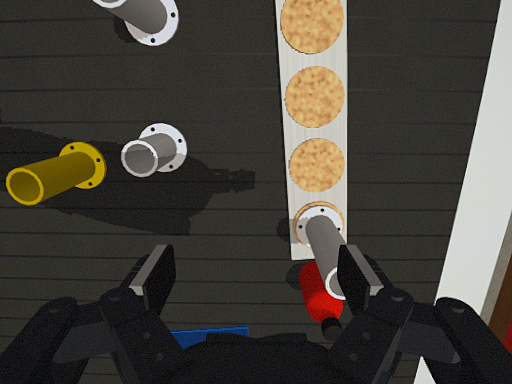

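Tube d (320,222) stands on pad 1, upright and within 1 mm of centre; the oil (320,295) is undisturbed. Next is c.

Request:
apply_moves:
  increments:
    - [30,-21,0,0]
    - [60,-43,0,0]
    - [90,-64,0,0]
    - [118,-85,0,0]
    - [145,-104,0,0]

```text
clock: 8.57
eef_pos: [476.7, 45.1, 230.7]
orientation: [0.0, 0.708, 0.707, 0.0]
wrist_force: [0.5, 0.8, 0.8]
grip_width: 1.003
grasp_force: 0.0
```

Request:
apply_moves:
  increments:
    - [25,-18,0,0]
    - [34,-24,0,0]
    - [34,-24,0,0]
    - [34,-24,0,0]
    - [34,-24,0,0]

```text
clock: 8.98
eef_pos: [454.1, 77.3, 230.8]
orientation: [0.0, 0.708, 0.706, -0.0]
wrist_force: [0.3, 0.4, -0.2]
grip_width: 0.998
grasp_force: 0.0
```

```bash
python3 -c "
from h import *
viewer.camera('wrist');viewer.camera('wrist')
wr((453,79),105);wr((446,219),55); wpads()"
```

```text
flange [451.1  80.5] 103 tcp [453.6  77.6 230.9]
rim [450.9  81.2] 75 tcp [453.6  77.6 230.9]
flange [442.7 220.1] 161 tcp [453.4  77.7 230.9]
rim [450.5 217.6] 119 tcp [453.4  77.7 230.9]
pad [644.1 -10.2] rms 0.6
pad [636.1  74.5] rms 0.5
```

Request:
apply_moves:
  increments:
    - [3,-2.4,35,0]
    - [3,-2.4,73,0]
    - [3,-2.4,111,0]
    - [3,-2.4,145,0]
    - [3,-2.4,170,0]

```text
clock: 9.65
eef_pos: [450.0, 81.1, 58.5]
orientation: [-0.0, 0.707, 0.707, -0.001]
wrist_force: [0.8, 0.4, -0.8]
grip_width: 0.998
grasp_force: 0.0
```

Request:
apply_moves:
  increments:
    - [0,0,0,0]
    - [0,0,0,0]
    - [0,0,0,0]
    - [0,0,0,0]
    - [0,0,0,0]

```text
clock: 10.07
eef_pos: [451.2, 81.7, 62.4]
orientation: [0.001, 0.707, 0.707, 0.001]
wrist_force: [-0.4, 0.6, 0.1]
grip_width: 1.002
grasp_force: 0.0
```

Request:
apply_moves:
  increments:
    - [0,0,0,0]
    - [0,0,0,0]
    - [0,0,0,0]
    - [0,0,0,0]
    - [0,0,0,0]
  hand: 0

```text
clock: 10.48
eef_pos: [450.7, 81.6, 61.4]
orientation: [0.0, 0.707, 0.707, 0.0]
wrist_force: [0.1, 0.1, 9.5]
grip_width: 0.461
grasp_force: 49.0
```

Request:
apply_moves:
  increments:
    - [0,0,0,0]
    - [0,0,0,0]
    - [0,0,0,0]
    - [0,0,0,0]
    - [0,0,0,0]

```text
clock: 10.9
eef_pos: [450.7, 81.6, 61.4]
orientation: [0.0, 0.707, 0.707, 0.0]
wrist_force: [-0.7, -0.4, 10.3]
grip_width: 0.457
grasp_force: 49.1
```

Request:
apply_moves:
  increments:
    - [0,0,-15,0]
    - [0,0,-35,0]
    - [0,5,-45,0]
    - [-10,30,-45,0]
    - [-32,57,-45,0]

```text
clock: 11.32
eef_pos: [507.9, 51.7, 106.8]
orientation: [-0.0, 0.706, 0.708, 0.001]
wrist_force: [0.3, 1.3, -3.3]
grip_width: 0.458
grasp_force: 51.0
```

Request:
apply_moves:
  increments:
    - [-27,27,0,0]
    - [-54,54,0,0]
    - [-81,81,0,0]
    - [-106,107,0,0]
    - [-126,127,0,0]

```text
clock: 11.73
eef_pos: [635.6, -79.1, 105.9]
orientation: [0.0, 0.708, 0.707, -0.0]
wrist_force: [-1.0, 0.8, -1.8]
grip_width: 0.457
grasp_force: 51.0
```

Request:
apply_moves:
  increments:
    - [-12,12,0,0]
    - [-17.6,17.9,0,0]
    - [-17.6,17.9,8,0]
    - [-17.6,17.9,18,0]
    - [-17.6,17.9,26,0]

```text
clock: 12.15
eef_pos: [651.5, -93.1, 78.4]
orientation: [-0.001, 0.707, 0.707, -0.0]
wrist_force: [0.5, 1.0, -2.4]
grip_width: 0.458
grasp_force: 51.1
```

Request:
apply_moves:
  increments:
    - [0,0,0,0]
    - [0,0,0,0]
    - [0,0,0,0]
    - [0,0,0,0]
    - [0,0,0,0]

```text
clock: 12.57
eef_pos: [652.5, -94.0, 80.4]
orientation: [0.0, 0.707, 0.707, 0.0]
wrist_force: [0.6, -0.3, -1.7]
grip_width: 0.459
grasp_force: 51.0
```

Request:
apply_moves:
  increments:
    - [0,0,1.5,0]
    - [0,0,3,0]
    - [0,0,4.5,0]
    - [0,0,5.5,0]
    - [0,0,6.2,0]

```text
clock: 12.98
eef_pos: [652.4, -94.1, 74.4]
orientation: [0.0, 0.707, 0.707, 0.0]
wrist_force: [-6.9, 1.7, 20.3]
grip_width: 0.461
grasp_force: 52.8
```

Request:
apply_moves:
  increments:
    - [0,0,0,0]
    - [0,0,0,0]
    - [0,0,0,0]
    - [0,0,0,0]
    - [0,0,0,0]

```text
clock: 13.4
eef_pos: [652.4, -94.1, 74.5]
orientation: [0.0, 0.707, 0.707, 0.0]
wrist_force: [-3.5, 1.4, 9.6]
grip_width: 0.457
grasp_force: 52.0
```

Request:
apply_moves:
  increments:
    - [0,0,0,0]
    - [0,0,0,0]
    - [0,0,0,0]
    - [0,0,0,0]
    - [0,0,0,0]
  hand: 1

```text
clock: 13.82
eef_pos: [652.4, -94.1, 73.8]
orientation: [0.0, 0.707, 0.707, -0.0]
wrist_force: [0.7, -0.3, -0.1]
grip_width: 0.994
grasp_force: 0.0
```

Request:
apply_moves:
  increments:
    - [0,0,-15,0]
    - [0,0,-50,0]
    - [0,0,-90,0]
    - [0,0,-128,0]
    - [0,0,-156,0]

```text
clock: 14.23
eef_pos: [652.7, -94.3, 233.3]
orientation: [0.001, 0.707, 0.707, 0.001]
wrist_force: [0.5, -0.3, 0.4]
grip_width: 1.001
grasp_force: 0.0
```

Request:
apply_moves:
  increments:
    - [4,-35,0,0]
    - [8,-73,0,0]
    - [12,-110,0,0]
    - [16,-147,0,0]
    - [19,-180,0,0]

```text
clock: 14.65
eef_pos: [469.8, -74.7, 230.1]
orientation: [-0.0, 0.707, 0.707, 0.0]
wrist_force: [1.4, 0.2, -0.6]
grip_width: 1.002
grasp_force: 0.0
```

Request:
apply_moves:
  increments:
    - [2,-21,0,0]
    - [2,-21,0,0]
    - [2,-21,0,0]
    - [2,-21,0,0]
    - [2,-21,0,0]

```text
clock: 15.07
eef_pos: [452.1, -73.1, 229.7]
orientation: [0.0, 0.707, 0.707, 0.0]
wrist_force: [-0.4, 0.6, 0.6]
grip_width: 1.004
grasp_force: 0.0
```

```bash
python3 -c "
from h import *
viewer.camera('wrist');viewer.camera('wrist')
wr((451,-73),80);wr((652.6,-94.5),105,13,'pics/w4.png'); wpads()"
```

```text
flange [450.7 -73.4] 115 tcp [451.7 -73.1 229.6]
rim [447.1 -75.6] 75 tcp [451.7 -73.1 229.6]
flange [653.3 -95.2] 140 tcp [451.7 -73.1 229.6]
rim [652.3 -94.8] 98 tcp [451.7 -73.1 229.6]
pad [644.5 -10.1] rms 0.5
pad [636.5  74.7] rms 0.4
```

View pics/w4.png

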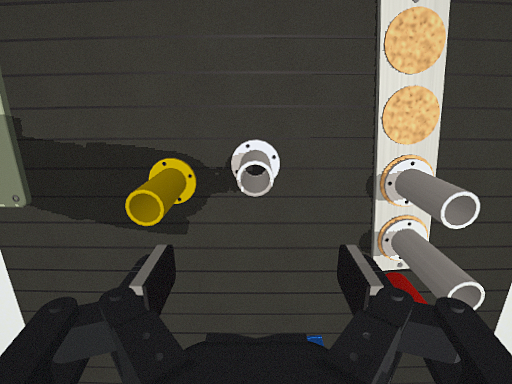

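c stands centred on pad 2 (410,183), d on pad 1 (403,240), and b is below the gripper at (255,165). Picking b.

Request:
apply_moves:
  increments:
    - [-0.5,-1,35,0]
    - [-0.5,-1,73,0]
    - [-0.5,-1,111,0]
    - [-0.5,-1,148,0]
    - [-0.5,-1,175,0]

```text
clock: 15.73
eef_pos: [449.8, -73.5, 52.2]
orientation: [-0.001, 0.707, 0.707, -0.0]
wrist_force: [0.4, 0.4, 0.2]
grip_width: 1.0
grasp_force: 0.0
```

Request:
apply_moves:
  increments:
    - [0,0,10,0]
    - [0,0,17,0]
    - [0,0,17,0]
    - [0,0,17,0]
    - [0,0,17,0]

```text
clock: 16.15
eef_pos: [450.9, -73.6, 38.7]
orientation: [0.001, 0.707, 0.707, 0.0]
wrist_force: [0.3, 0.2, -0.4]
grip_width: 0.999
grasp_force: 0.0
```

Request:
apply_moves:
  increments:
    - [0,0,0,0]
    - [0,0,0,0]
    - [0,0,0,0]
    - [0,0,0,0]
    - [0,0,0,0]
  hand: 0

```text
clock: 16.57
eef_pos: [450.5, -73.6, 38.3]
orientation: [0.0, 0.707, 0.707, 0.0]
wrist_force: [-1.4, 0.2, 10.9]
grip_width: 0.454
grasp_force: 48.9
```

Request:
apply_moves:
  increments:
    - [0,0,0,0]
    - [0,0,0,0]
    - [0,0,0,0]
    - [0,0,0,0]
    - [0,0,0,0]

```text
clock: 16.98
eef_pos: [450.5, -73.6, 38.3]
orientation: [0.0, 0.707, 0.707, 0.0]
wrist_force: [-1.4, 0.1, 13.1]
grip_width: 0.454
grasp_force: 49.0
```

Request:
apply_moves:
  increments:
    - [0,0,-15,0]
    - [0,0,-35,0]
    - [5,5,-45,0]
    - [25,25,-45,0]
    - [45,52,-45,0]

```text
clock: 17.4
eef_pos: [502.3, -28.6, 83.8]
orientation: [0.0, 0.708, 0.706, -0.0]
wrist_force: [0.5, -1.2, -2.5]
grip_width: 0.454
grasp_force: 50.8
```

Request:
apply_moves:
  increments:
    - [10,33,0,0]
    - [18.4,68,0,0]
    - [18.4,103,0,0]
    - [18.4,130,0,0]
    - [18.4,142.1,0,0]

```text
clock: 17.82
eef_pos: [646.9, -9.8, 82.6]
orientation: [0.0, 0.707, 0.707, 0.0]
wrist_force: [-1.1, 0.1, -2.5]
grip_width: 0.45
grasp_force: 50.9
```

Request:
apply_moves:
  increments:
    - [0,0,0,0]
    - [0,0,2,0]
    - [0,0,8,0]
    - [0,0,18,0]
    - [0,0,26,0]

```text
clock: 18.23
eef_pos: [643.9, -10.1, 55.8]
orientation: [-0.0, 0.707, 0.707, -0.0]
wrist_force: [0.6, 0.0, -1.3]
grip_width: 0.452
grasp_force: 51.0
```

Request:
apply_moves:
  increments:
    - [0,0,0,0]
    - [0,0,0,0]
    - [0,0,0,0]
    - [0,0,0,0]
    - [0,0,0,0]

```text
clock: 18.65
eef_pos: [644.6, -10.2, 57.2]
orientation: [0.0, 0.707, 0.707, 0.0]
wrist_force: [-0.6, -0.8, -2.0]
grip_width: 0.45
grasp_force: 51.0
```

Request:
apply_moves:
  increments:
    - [0,0,1.5,0]
    - [0,0,3,0]
    - [0,0,4.5,0]
    - [0,0,5.3,0]
    - [0,0,5.8,0]

```text
clock: 19.07
eef_pos: [644.5, -10.2, 51.4]
orientation: [-0.0, 0.707, 0.707, -0.0]
wrist_force: [-6.5, 1.2, 15.3]
grip_width: 0.449
grasp_force: 52.3
```

Request:
apply_moves:
  increments:
    - [0,0,0,0]
    - [0,0,0,0]
    - [0,0,0,0]
    - [0,0,0,0]
    - [0,0,0,0]

```text
clock: 19.48
eef_pos: [644.4, -10.2, 51.4]
orientation: [-0.0, 0.707, 0.707, -0.0]
wrist_force: [-3.4, 0.4, 6.7]
grip_width: 0.454
grasp_force: 51.9
```

Request:
apply_moves:
  increments:
    - [0,0,0,0]
    - [0,0,0,0]
    - [0,0,0,0]
    - [0,0,0,0]
    - [0,0,0,0]
  hand: 1

```text
clock: 19.9
eef_pos: [644.5, -10.2, 51.0]
orientation: [0.0, 0.707, 0.707, -0.0]
wrist_force: [-0.0, 0.5, 0.5]
grip_width: 1.003
grasp_force: 0.0
```

Request:
apply_moves:
  increments:
    - [0,0,-15,0]
    - [0,0,-50,0]
    - [0,0,-88,0]
    - [0,0,-126,0]
    - [0,0,-160,0]

```text
clock: 20.32
eef_pos: [644.5, -10.3, 213.5]
orientation: [0.0, 0.707, 0.707, 0.0]
wrist_force: [-0.3, 0.2, 0.2]
grip_width: 1.002
grasp_force: 0.0
```

Request:
apply_moves:
  increments:
    - [25,-22,-20,0]
    - [52,-46,-20,0]
    - [79,-70,-20,0]
    - [106,-94,-20,0]
    - [132,-116,-20,0]

```text
clock: 20.73
eef_pos: [527.0, 123.0, 231.2]
orientation: [-0.0, 0.707, 0.707, 0.0]
wrist_force: [1.5, 0.7, -0.1]
grip_width: 0.997
grasp_force: 0.0
```

Request:
apply_moves:
  increments:
    - [26,-22,0,0]
    - [52,-45,0,0]
    - [77,-67,0,0]
    - [97,-84,0,0]
    - [97,-84,0,0]

```text
clock: 21.15
eef_pos: [441.4, 223.1, 231.0]
orientation: [-0.001, 0.705, 0.709, 0.0]
wrist_force: [-0.2, 0.5, -0.7]
grip_width: 0.999
grasp_force: 0.0
```

```bash
python3 -c "
from h import *
for _ in range(5): viewer.camera('wrist')
wr((445,219),55,0,'pics/w5.png'); wpads()"
```

```text
flange [442.9 219.7] 138 tcp [445.2 218.  231. ]
rim [445.7 216.9] 52 tcp [445.2 218.  231. ]
```

View pics/w5.png

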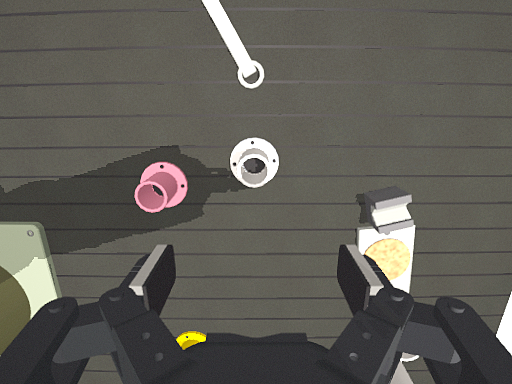

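a is at (254,162), bare metal and the shortest. Pink (160,187) is well clear, and the V-block is at (388,208). Picking a.

Request:
apply_moves:
  increments:
    - [1.7,-2.3,35,0]
    - [1.7,-2.3,73,0]
    - [1.7,-2.3,111,0]
    - [1.7,-2.3,149,0]
    - [1.7,-2.3,184,0]

```text
clock: 21.92
eef_pos: [442.3, 219.8, 45.1]
orientation: [0.0, 0.708, 0.707, -0.0]
wrist_force: [1.5, -0.4, 0.3]
grip_width: 1.0
grasp_force: 0.0
```

Request:
apply_moves:
  increments:
    - [0,0,12,0]
    - [0,0,22,0]
    - [0,0,29,0]
    - [0,0,29,0]
    - [0,0,29,0]

```text
clock: 22.33
eef_pos: [442.7, 220.6, 18.6]
orientation: [0.0, 0.707, 0.707, 0.0]
wrist_force: [0.4, 0.1, -0.3]
grip_width: 0.996
grasp_force: 0.0
```

Request:
apply_moves:
  increments:
    - [0,0,0,0]
    - [0,0,0,0]
    - [0,0,0,0]
    - [0,0,0,0]
    - [0,0,0,0]
  hand: 0

```text
clock: 22.75
eef_pos: [442.5, 220.7, 18.7]
orientation: [0.0, 0.707, 0.707, 0.0]
wrist_force: [-1.1, -0.9, 12.7]
grip_width: 0.452
grasp_force: 49.1
```

Request:
apply_moves:
  increments:
    - [0,0,0,0]
    - [0,0,0,0]
    - [0,0,0,0]
    - [0,0,0,0]
    - [0,0,0,0]

```text
clock: 23.17
eef_pos: [442.5, 220.7, 18.6]
orientation: [0.0, 0.707, 0.707, 0.0]
wrist_force: [-1.8, -0.9, 12.8]
grip_width: 0.45
grasp_force: 49.2
```

Request:
apply_moves:
  increments:
    - [0,0,-15,0]
    - [0,0,-40,0]
    - [-5,2,-60,0]
    - [-35,12,-60,0]
    - [-70,25,-60,0]

```text
clock: 23.58
eef_pos: [467.3, 151.8, 79.1]
orientation: [0.0, 0.706, 0.709, 0.001]
wrist_force: [0.4, -1.1, -1.9]
grip_width: 0.45
grasp_force: 50.6
```

Request:
apply_moves:
  increments:
    - [-30,15,0,0]
    - [-58,33,0,0]
    - [-70,65,0,0]
    - [-75.2,100,0,0]
    - [-75.2,135,0,0]

```text
clock: 24.0
eef_pos: [603.7, 73.1, 78.7]
orientation: [0.0, 0.708, 0.706, -0.0]
wrist_force: [-0.5, -0.4, -0.9]
grip_width: 0.451
grasp_force: 50.7
```

Request:
apply_moves:
  increments:
    - [0,25,0,0]
    - [0,33.9,0,0]
    - [0,33.9,5,0]
    - [0,33.9,20,0]
    - [0,33.9,38,0]

```text
clock: 24.42
eef_pos: [635.8, 75.4, 40.0]
orientation: [0.0, 0.707, 0.707, 0.0]
wrist_force: [0.2, 0.9, -1.7]
grip_width: 0.449
grasp_force: 50.8
```

Request:
apply_moves:
  increments:
    - [0,0,0,0]
    - [0,0,0,0]
    - [0,0,0,0]
    - [0,0,0,0]
    - [0,0,0,0]

```text
clock: 24.83
eef_pos: [636.4, 75.4, 40.9]
orientation: [0.0, 0.707, 0.707, 0.0]
wrist_force: [-0.2, 0.4, -1.6]
grip_width: 0.453
grasp_force: 50.7
```

Request:
apply_moves:
  increments:
    - [0,0,3,0]
    - [0,0,5.5,0]
    - [0,0,7.5,0]
    - [0,0,8.6,0]
    - [0,0,9.1,0]

```text
clock: 25.25
eef_pos: [636.0, 75.3, 31.7]
orientation: [-0.0, 0.707, 0.707, -0.0]
wrist_force: [-9.6, 0.1, 26.2]
grip_width: 0.447
grasp_force: 53.3
```

Request:
apply_moves:
  increments:
    - [0,0,0,0]
    - [0,0,0,0]
    - [0,0,0,0]
    - [0,0,0,0]
    - [0,0,0,0]

```text
clock: 25.67
eef_pos: [636.0, 75.3, 31.7]
orientation: [-0.0, 0.707, 0.707, -0.0]
wrist_force: [-7.2, 0.1, 16.7]
grip_width: 0.45
grasp_force: 52.5
```

Request:
apply_moves:
  increments:
    - [0,0,0,0]
    - [0,0,0,0]
    - [0,0,0,0]
    - [0,0,0,0]
    - [0,0,0,0]
  hand: 1

```text
clock: 26.08
eef_pos: [636.1, 75.3, 30.8]
orientation: [-0.0, 0.707, 0.707, -0.0]
wrist_force: [-0.4, -0.3, -0.4]
grip_width: 1.002
grasp_force: 0.0
```

Request:
apply_moves:
  increments:
    - [0,0,-15,0]
    - [0,0,-50,0]
    - [0,0,-88,0]
    - [0,0,-126,0]
    - [0,0,-160,0]

```text
clock: 26.5
eef_pos: [636.1, 75.2, 193.3]
orientation: [0.0, 0.707, 0.707, 0.0]
wrist_force: [0.6, 0.1, 0.3]
grip_width: 1.0
grasp_force: 0.0
```

Request:
apply_moves:
  increments:
    - [10,-25,-20,0]
    - [20,-55,-40,0]
    - [20,-85,-40,0]
    - [20,-110,-40,0]
    - [20,-110,-40,0]

```text
clock: 26.92
eef_pos: [522.5, 95.7, 231.7]
orientation: [-0.001, 0.707, 0.707, -0.0]
wrist_force: [-0.8, 0.1, 0.7]
grip_width: 0.995
grasp_force: 0.0
```

```bash
python3 -c "
from h import *
for _ in range(5): viewer.camera('wrist')
wr((636,74.5),55,13); wr((644.5,-10),80,13)
cv2.imwrite('pics/scene1.png',viewer.camera('scene')[:,:,::-1])"
```

```text
flange [636.6  74.5] 138 tcp [526.7  95.2 230.6]
rim [636.1  69. ] 103 tcp [526.7  95.2 230.6]
flange [645.2  -9.8] 128 tcp [526.6  95.2 230.5]
rim [636.6  -5.1] 58 tcp [526.6  95.2 230.5]
```

View pics/scene1.png

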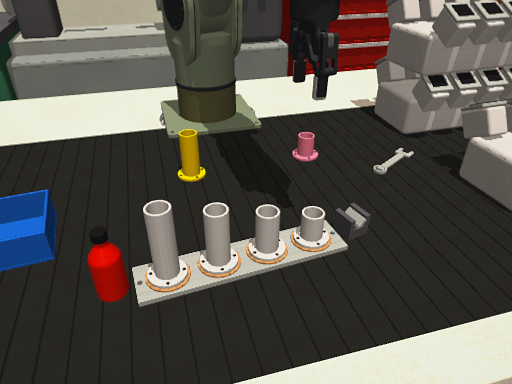

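All four tubes stand centred in order: d (168,275), c (218,262), b (267,248), a (311,237). The oil bottle and V-block are unmoved, and the arm is clear.

```bash
python3 -c "
from rig import manip
print(manip.hand_in())"
```

```text
the job is handed in; nothing more can be done
None
```

All four tubes stand upright on the pads in height order, each about 1 mm or less from its pad's centre: shortest (a) on pad 4 by the V-block, then b, c and tallest (d) on pad 1 by the oil bottle, with V-block and bottle undisturbed; handed in at about 27 s on the robot's clock.

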